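# Unclip the battery pack from its charger and lay it in the lot tray

### The job

Take the blue battery pack off the white charger: hold its red release button down while you pull the pack straight out of the socket towards the charger's open front, without forcing it against the catch or leaning hard on it. Then lift it and set it down gently on its base in the grey tray, let go, and leave the jar, wrench and screwdriver alone.

Things in the scene. Friction and masses are not known exactly. Their poses are not given: they have to be found in the camera images.
- charger: White charger, fixed, 200 (x) x 118 (y) mm, flat deck 30 mm above the table. Origin on the table under the seated pack's centre; x points to the rear. Deck x = -105 (open front) to +95. Rear tower x = 47 to 95, |y| < 41, top 92 mm above the table. Guides beside the seat: 8 mm above the deck, |x| < 46, |y| = 32.5 to 38.5. The pack comes off only along -x.
- pack_mid (a point): Blue battery pack, loose, 0.24 to 0.48 kg, on the deck; point on its centre line 22 mm above its underside; x to the rear (into the socket), z up. Black foot 90 (x) x 60 (y) x 8 mm; blue body above 86 x 50 mm, to 36 mm above the underside: grasp across the 50 mm. Its red tongue sticks 17 mm past the foot into the tower, clear of it once the pack is 20 mm out. Foot on deck slides at friction 0.2, fingers on pack 0.6 or more.
- ridge_face (a point): Middle of the upright rear face of the thumb ridge across the front of the pack's top (ridge 14 mm thick in x, 50 mm in y, from 36 to 52 mm above the underside; this point is at 47 mm). A fingertip standing on the button behind it pushes this face towards -x to pull the pack out.
- button_top (a point): Top centre of the red release button, a 42 (x) x 40 (y) mm plate 7 mm behind the ridge face; top 42 mm above the pack's underside when up. Goes straight down on a stiff spring: 4 N to start, then 4 N per mm; a tooth in the tower lets go 2.5 mm down (14 N), stop at 3.5 mm (18 N). Hold it down for the first 15 mm of pull. Over 28 N of pack on charger in all breaks the clip.
- pack_button (a joint): How far the release button is pressed, m: 0 up, 0.0035 on its stop.
- tray: Grey open tray, fixed, 200 (x) x 170 (y) x 38 mm high, walls and floor 5 mm thick, empty. Origin under its centre on the table.
- jar: Amber glass jar with metal lid, radius 34, 85 mm high, standing; bystander. Origin under its centre.
- wrench: Steel wrench lying on the table beside the work; bystander, its own x runs along it.
- driver: Screwdriver with green handle lying on the table beside the work; bystander, its own x runs along it.
- pack: The battery pack as a whole; origin at the centre of its underside, axes as for pack_mid.
Things that resemble listed ones, but are neither listed nor needed, are in the scene too. There is more than one size of the charger; the job needs the largest.

How it is judged:
On the way, in this order (a step that is already met when the one before it is completed fails the run):
1. the release button is pressed down while the pack is still home in its socket (value of joint pack_button above 0.002 m and x of pack_mid in the frame of charger above -0.006 m), for 0.1 s.
2. the pack has been pulled out of the socket along the charger's deck (x of pack_mid in the frame of charger below -0.022 m), for 0.1 s.
At the end, for the whole second after the job is handed in: The pack stands on its base (within 0.12 rad of upright) on the tray's floor, inside the walls (centre within 70 mm of the tray's centre along its x, 60 mm along its y, and 22 to 32 mm above the table), at rest (x of pack_mid in the frame of tray between -0.07 and 0.07 m and y of pack_mid in the frame of tray between -0.06 and 0.06 m and z of pack_mid in the frame of tray between 0.022 and 0.032 m and angle between pack_mid's own z axis and vertical below 0.12 rad and linear speed of pack below 0.02 m/s); the robot touches nothing.
It fails at once if the pack is forced against the charger (pressed, pulled or jammed with more than 28 N) (contact force between pack and charger above 28 N).
It fails at once if the pack is dropped or rammed into the tray (more than 40 N) (contact force between pack and tray above 40 N).
It fails at once if the jar is disturbed (moved more than 30 mm) (distance of jar from where it was at the start of the episode above 0.03 m).
It fails at once if the wrench is disturbed (moved more than 30 mm) (distance of wrench from where it was at the start of the episode above 0.03 m).
It fails at once if the screwdriver is disturbed (moved more than 30 mm) (distance of driver from where it was at the start of the episode above 0.03 m).
It also fails if it takes over 72 s, if anything falls off the work surface, if the arm or the gripper's body presses on something with over 40 N, if the wrist force passes 120 N, or if a joint passes its speed limit or range.

### The arm

A 6-joint arm with a two-finger parallel gripper is mounted at the origin on the work surface. World frame = base frame: x ahead of the robot, y to its left, z up, the work surface at z = 0. Lengths are in m, angles in rad, forces in N, time in s.
With the tool pointing down it reaches from about 0.375 to 0.975 m from the base axis. Payload 3.8 kg.
Tool frame: the origin (TCP) lies at the very end of the fingers, on their centre line; the grasp point (between the pads) lies 19 mm behind it; z points along the fingers, y is the direction in which the jaws open and shut (so a half turn about z gives the same grasp; the last joint's range is limited). The gripper opens to 85 mm and grips with 20 to 120 N. Pads are 22 mm wide; open, the fingers measure 114 mm over their backs; the gripper's body (76 mm by 85 mm) begins 54 mm behind the grasp point. The pads swing forward as they close: fully open they stand 13 mm farther back than shut.
Start: joints at [1.184, 0.264, 1.604, -0, 1.274, -0.037], TCP at [0.231, 0.634, 0.198] pointing down, gripper open.
Joint ranges: [-2.63, 2.63], [-0.94, 2.18], [0.31, 2.57], [-1.31, 4.45], [0, 2.66], [-2.55, 2.55]. Speed limits (rad/s): [2.57, 2.57, 3.14, 3.14, 3.14, 3.14].

### API

Orientations are given as a unit quaternion [x, y, z, w].
In Python, from bench import * gives the robot as it stands.
- The arm moves only by the tool drive_tool, never from a script. Its argument "moves" is one flat list of numbers, 7 for each row, row after row: the shift along the tool's x, y, z in cm, then the turn, a rotation vector about the tool's x, y, z in rad, then the opening in per cent of the stroke, from 0 (shut) to 100 (fully open). A call has 1 to 20 rows; each row shifts and turns the commanded pose from where the row before left it, along the tool's axes as they then stand; what a row does not reach is not made up. A row lasts 1/8 s, in which the tool goes at most 62.5 mm and 10.7 degrees, less where a joint would pass 70% of its speed; a pose out of reach is approached as far as the arm can. A call is refused whole if a number of a shift passes 6.25 or a number of a turn 0.188, either way. A call with a gripper value outside its range is refused whole. The fingers move at their own pace and stop on an object; "grip_force" is the grip in N (left out, the last holds). Time passes only in rows, so rows that do not move let the fingers close. It gives the time, the measured TCP pose, the force and the opening at its end, in the units of the state.
- state(): the state, without advancing time (a new reading comes with each control period).
- read_camera(name): name is "scene" or "top" or "wrist"; returns a dict with "frame" (480x640x3 uint8, blue, green, red), "z_map" (480x640 float32, m along the optical axis (not along the pixel's ray), 0 where there is no reading), "mtx" (3x3 intrinsics, pixels), "pose" (4x4, takes a point from camera to world coordinates); the wrist camera has in their place "mount" (4x4, takes a point from camera to tool coordinates, whose origin is the TCP and whose axes are the flange's). Camera axes: x right, y up, looking along -z (the intrinsics and any distortion apply to the point x, -y, -z); pixel columns grow to the right and rows downward; lengths in m; the calibration is good to about 2 mm. The wrist camera is an equidistant fisheye: a pixel r from the principal point sees the ray r / f radians off the axis. A picture is of the moment at which its call begins: read the wrist's pose just before it.
- close_job(): hands the job in, once; it reports no verdict.
Trained networks look in a picture, given as the dict that the camera call returned (one of the last four; its "shot" number tells which), for a name from the list of things; names that differ only in an ending like _2 or _b are one class to them, and where a whole thing is asked for, a point or a joint stands for the part that bears it (a point fixed in the world has none). Each returns a list of dicts, best first, with "confidence" (0 to 1); they miss things now and then, are a little off and sometimes report something else, mostly with a low value. They report only what shows in the picture. A call takes as long as a camera call. They do not tell look-alikes from the thing itself.
- boxes_of(label, picture): "extent" ([centre column, centre row, width, height] in pixels, round what is visible of it).
- landmark_of(label, picture): "position" ([column, row] in pixels: a listed point, or the origin of a listed thing).
The state is a dict: "time": time; "joints": joint angles; "joint_vel": joint speeds; "effort": joint torques, N m; "position": TCP position; "eef_rot": TCP orientation; "force": force on the tool from outside, world axes, zero at the start; "wrist_torque": the same for the moment, N m; "finger_gap": finger opening in m.
Only numpy, scipy, OpenCV 4.12 (cv2) and the standard library are available. Lean on these libraries where they do the work, as an engineer would, in place of code of your own. Each camera call takes 0.05 s, during which the arm holds its last target.

## Working session

There is one attempt and no reset: what is moved stays moved. The work goes in short steps, Python scripts to look and compute and a tool call to move; the robot and the scene stay as the last step left them, time stands still between calls to the robot, and variables do not carry over. Pictures are saved under pics/ and viewed, and the job is handed in when it is done.

Besides the shell and the picture viewer there is one more tool, called after "Call:" as name(argument=value, ...) on one line, values as JSON. drive_tool: Moves the arm, as the interface text tells. Its arguments: {"type":"object","properties":{"moves":{"type":"array"},"grip_force":{"type":"number"}},"required":["moves"]}

```bash
mkdir -p pics; ls; python3 - <<'E'
from bench import *
import cv2
s=state(); print(s)
for n in ("scene","top"):
    p=read_camera(n); cv2.imwrite(f"pics/{n}1.png",p["frame"])
    print(n,p["mtx"],p["pose"],p.keys())
    for l in ("charger","pack","tray","jar","wrench","driver"):
        print(l,[(round(b["confidence"],2),[round(x) for x in b["extent"]]) for b in boxes_of(l,p)])
    for l in ("charger","pack_mid","ridge_face","button_top","tray"):
        print(l,[(round(b["confidence"],2),[round(x,1) for x in b["position"]]) for b in landmark_of(l,p)])
print(state()["time"])
E
```

```text
pics
{'time': 0.0, 'joints': array([ 1.18409123e+00,  2.64763243e-01,  1.60538809e+00, -8.01475706e-06,
        1.27367300e+00, -3.68745036e-02]), 'joint_vel': array([ 0.00149295, -0.00044768, -0.00033077, -0.00037236,  0.00084405,
       -0.00106893]), 'effort': array([ 1.84389886e-03, -5.15092385e+01, -3.67326558e+01,  2.13273188e-05,
        1.26670586e-02, -1.44543662e-05]), 'position': array([0.23103405, 0.63337631, 0.19704769]), 'eef_rot': array([ 1.74023458e-01,  9.84740875e-01, -1.09171087e-03, -2.30815397e-04]), 'force': array([ 0.84302163,  0.35254289, -0.96478452]), 'wrist_torque': array([-0.03480158,  0.03185171,  0.01405009]), 'finger_gap': 0.08554215496946782}
scene [[501.65643234   0.         321.34551582]
 [  0.         501.65643234 235.78762903]
 [  0.           0.           1.        ]] [[ 0.74607326 -0.4518505   0.48908671  1.09108055]
 [ 0.66585263  0.50200347 -0.5519355  -0.63011875]
 [ 0.00386911  0.73744399  0.67539721  0.84655323]
 [ 0.          0.          0.          1.        ]] dict_keys(['frame', 'z_map', 'mtx', 'pose', 'shot'])
charger [(0.8, [278, 281, 
[... 832 characters left out ...]
 [ 0.          0.          0.          1.        ]] dict_keys(['frame', 'z_map', 'mtx', 'pose', 'shot'])
charger [(0.67, [376, 244, 83, 92]), (0.65, [390, 139, 45, 68]), (0.64, [456, 346, 57, 69]), (0.29, [377, 238, 28, 31])]
pack [(0.62, [373, 241, 41, 42])]
tray [(0.9, [246, 224, 95, 102])]
jar [(0.56, [319, 140, 30, 31])]
wrench [(0.82, [475, 245, 23, 74]), (0.3, [375, 246, 83, 96])]
driver [(0.92, [164, 248, 10, 85]), (0.63, [375, 237, 19, 29]), (0.2, [477, 244, 21, 74])]
charger [(0.81, [371.3, 243.2]), (0.71, [455.7, 342.3]), (0.65, [386.8, 139.6])]
pack_mid [(0.86, [373.4, 243.2])]
ridge_face [(0.9, [381.3, 247.8])]
button_top [(0.75, [374.5, 241.3])]
tray [(0.74, [249.7, 220.9])]
1.2
```

```bash
python3 - <<'E'
import cv2
a=cv2.imread("pics/top1.png")[100:400,120:520]; cv2.imwrite("pics/top1z.png",cv2.resize(a,(800,600),interpolation=cv2.INTER_CUBIC))
a=cv2.imread("pics/scene1.png")[140:400,100:460]; cv2.imwrite("pics/scene1z.png",cv2.resize(a,(800,578),interpolation=cv2.INTER_CUBIC))
E
```

```text
(no output)
```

View pics/top1z.png

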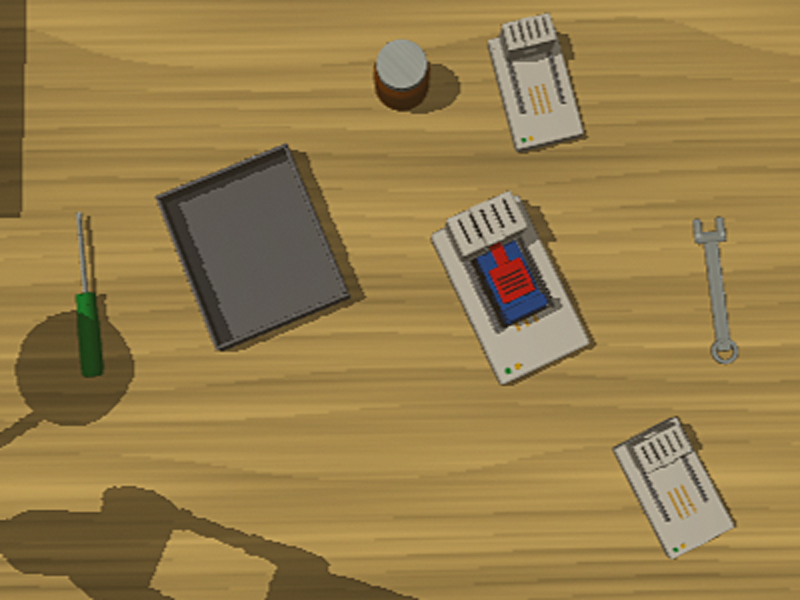

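View pics/scene1z.png

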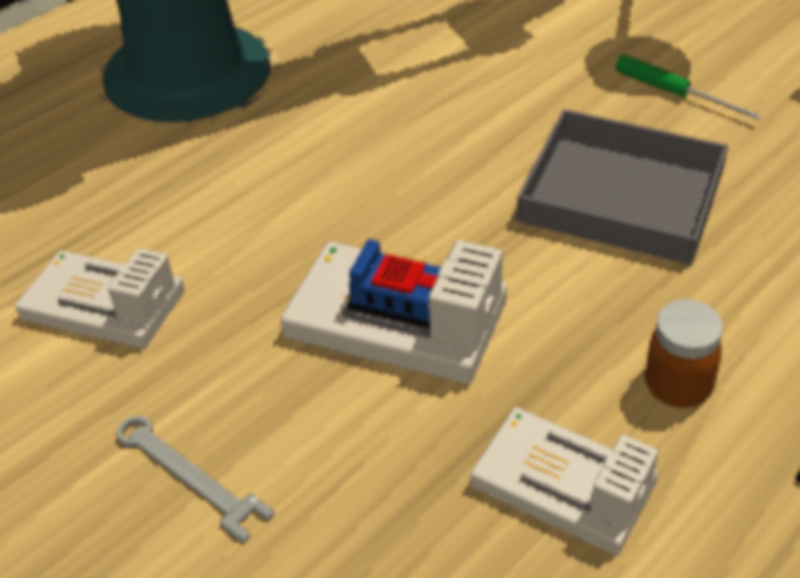

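```bash
cat > h.py <<'E'
from bench import *
import numpy as np, cv2
from scipy.spatial.transform import Rotation as R
def cloud(p):
    z=p["z_map"]; K=p["mtx"]; v,u=np.mgrid[0:480,0:640]
    c=np.stack([(u-K[0,2])/K[0,0]*z,-(v-K[1,2])/K[1,1]*z,-z],-1)
    w=c@p["pose"][:3,:3].T+p["pose"][:3,3]
    w[z<=0]=np.nan
    return w
def rect(pts):
    (c,s,a)=cv2.minAreaRect((pts*1000).astype(np.float32)); return np.round(c,1),np.round(s,1),round(a,2)
E
python3 - <<'E'
from h import *
for n in ("top","scene"):
    p=read_camera(n); w=cloud(p); np.savez(f"{n}.npz",w=w,f=p["frame"],K=p["mtx"],T=p["pose"])
    # use boxes
    if n=="top": B={"charger":(376,244,100,110),"tray":(246,224,105,112)}
    else: B={"charger":(278,281,110,76),"tray":(380,222,110,80)}
    for k,b in B.items():
        s=w[int(b[1]-b[3]/2):int(b[1]+b[3]/2),int(b[0]-b[2]/2):int(b[0]+b[2]/2)].reshape(-1,3)
        f=p["frame"][int(b[1]-b[3]/2):int(b[1]+b[3]/2),int(b[0]-b[2]/2):int(b[0]+b[2]/2)].reshape(-1,3).astype(int)
        h,e=np.histogram(s[:,2],bins=np.arange(-.01,.11,.004)); print(n,k,dict(zip(np.round(e[:-1]*1000),h)))
        if k=="charger":
            for lo,hi in ((.022,.038),(.083,.1),(.012,.1)):
                m=(s[:,2]>lo)&(s[:,2]<hi); print(lo,rect(s[m,:2]),m.sum(), np.median(s[m,2]))
            m=(f[:,0]>f[:,2]+60)&(s[:,2]>.03); print("blue",rect(s[m,:2]),m.sum(),s[m,2].max())
            m=(f[:,2]>f[:,0]+90)&(f[:,2]>f[:,1]+90)&(s[:,2]>.05);print("red",rect(s[m,:2]),m.sum(),np.median(s[m,2]))
        else:
            for lo,hi in ((.03,.045),(.012,.045)):
                m=(s[:,2]>lo)&(s[:,2]<hi); print(lo,rect(s[m,:2]),m.sum(), np.median(s[m,2]))
            m=(s[:,2]<.010)&(s[:,2]>.0025); print('floor',np.median(s[m],0))
E
```

```text
top charger {np.float64(-10.0): np.int64(82), np.float64(-6.0): np.int64(1991), np.float64(-2.0): np.int64(3898), np.float64(2.0): np.int64(714), np.float64(6.0): np.int64(26), np.float64(10.0): np.int64(11), np.float64(14.0): np.int64(14), np.float64(18.0): np.int64(12), np.float64(22.0): np.int64(194), np.float64(26.0): np.int64(1233), np.float64(30.0): np.int64(757), np.float64(34.0): np.int64(198), np.float64(38.0): np.int64(134), np.float64(42.0): np.int64(24), np.float64(46.0): np.int64(13), np.float64(50.0): np.int64(16), np.float64(54.0): np.int64(15), np.float64(58.0): np.int64(43), np.float64(62.0): np.int64(175), np.float64(66.0): np.int64(251), np.float64(70.0): np.int64(231), np.float64(74.0): np.int64(39), np.float64(78.0): np.int64(94), np.float64(82.0): np.int64(52), np.float64(86.0): np.int64(235), np.float64(90.0): np.int64(448), np.float64(94.0): np.int64(64), np.float64(98.0): np.int64(0), np.float64(102.0): np.int64(0)}
0.022 (array([ 511. , -120.9]), array([199.6, 118.5]), 24.07) 2382 0.02927551351366109
0.083 (array([ 541. , -107.5]), array([134.3,  82.3]), 24.
[... 3256 characters left out ...]
t64(42.0): np.int64(10), np.float64(46.0): np.int64(0), np.float64(50.0): np.int64(0), np.float64(54.0): np.int64(0), np.float64(58.0): np.int64(0), np.float64(62.0): np.int64(0), np.float64(66.0): np.int64(0), np.float64(70.0): np.int64(1), np.float64(74.0): np.int64(2), np.float64(78.0): np.int64(0), np.float64(82.0): np.int64(2), np.float64(86.0): np.int64(3), np.float64(90.0): np.int64(2), np.float64(94.0): np.int64(0), np.float64(98.0): np.int64(0), np.float64(102.0): np.int64(0)}
0.03 (array([567.7, 184.1]), array([200.7, 177.3]), 21.76) 817 0.03700733184498406
0.012 (array([547.3, 237.1]), array([200.9, 293.1]), 21.37) 1810 0.028543881998849885
floor [0.5611467  0.19705877 0.00549568]
```

```bash
cat >> h.py <<'E'
def plan(target, yaw_x_deg, n, hold=None):
    """rows from the measured pose; tool z down, tool x at yaw; constant world step & turn"""
    s=state(); p=np.array(s["position"]); r=R.from_quat(s["eef_rot"])
    a=np.radians(yaw_x_deg); tx=np.array([np.cos(a),np.sin(a),0]); tz=np.array([0,0,-1.]); rt=R.from_matrix(np.stack([tx,np.cross(tz,tx),tz],1))
    rv=(r.inv()*rt).as_rotvec(); d=(np.array(target)-p)/n
    rows=[]
    for i in range(n):
        rows.append(np.round(np.r_[r.inv().apply(d)*100,rv/n],3)); r=r*R.from_rotvec(rv/n)
    return rows
def now():
    s=state(); r=R.from_quat(s["eef_rot"]).as_matrix()
    print("t",round(s["time"],2),"p",np.round(s["position"]*1000,1),"yawx",round(np.degrees(np.arctan2(r[1,0],r[0,0])),2),"tilt",np.round(r[:2,2],4),"F",np.round(s["force"],1),"gap",round(s["finger_gap"]*1000,1)); return s
E
python3 - <<'E'
from h import *
p=read_camera("wrist"); print(p["mtx"],p["mount"],p.keys()); cv2.imwrite("pics/w0.png",p["frame"])
now()
for r in plan((.50,-.13,.25),24,18): print(list(map(float,r)))
E
```

```text
[[371.64829954   0.         318.33954482]
 [  0.         371.64829954 239.37422797]
 [  0.           0.           1.        ]] [[-9.80614975e-04  9.63598712e-01  2.67351008e-01  6.75509300e-02]
 [ 9.99999306e-01  1.11968166e-03 -3.67717011e-04 -4.97211377e-04]
 [-6.53679659e-04  2.67350462e-01 -9.63599140e-01 -1.75641099e-01]
 [ 0.00000000e+00  0.00000000e+00  0.00000000e+00  1.00000000e+00]] dict_keys(['frame', 'z_map', 'mtx', 'mount', 'shot'])
t 1.35 p [231.4 634.1 198.4] yawx 159.96 tilt [ 0. -0.] F [ 0.3 -0.6 -0.2] gap 85.3
[-2.857, -3.476, -0.287, 0.0, 0.0, 0.132]
[-3.289, -3.071, -0.287, 0.0, 0.0, 0.132]
[-3.664, -2.612, -0.287, 0.0, 0.0, 0.132]
[-3.976, -2.107, -0.287, 0.0, 0.0, 0.132]
[-4.218, -1.566, -0.287, 0.0, 0.0, 0.132]
[-4.388, -0.998, -0.287, 0.0, 0.0, 0.132]
[-4.481, -0.413, -0.287, 0.0, 0.0, 0.132]
[-4.496, 0.18, -0.287, 0.0, 0.0, 0.132]
[-4.434, 0.769, -0.287, 0.0, 0.0, 0.132]
[-4.294, 1.345, -0.287, 0.0, 0.0, 0.132]
[-4.08, 1.898, -0.287, 0.0, 0.0, 0.132]
[-3.795, 2.418, -0.287, 0.0, 0.0, 0.132]
[-3.444, 2.895, -0.287, 0.0, 0.0, 0.132]
[-3.034, 3.323, -0.287, 0.0, 0.0, 0.132]
[-2.571, 3.693, -0.287, 0.0, 0.0, 0.132]
[-2.063, 3.999, -0.287, 0.0, 0.0, 0.132]
[-1.519, 4.235, -0.287, 0.0, 0.0, 0.132]
[-0.95, 4.398, -0.287, 0.0, 0.0, 0.132]
```

Call:
drive_tool(moves=[-2.857,-3.476,-0.287,0,0,0.132,100,-3.289,-3.071,-0.287,0,0,0.132,100,-3.664,-2.612,-0.287,0,0,0.132,80,-3.976,-2.107,-0.287,0,0,0.132,50,-4.218,-1.566,-0.287,0,0,0.132,20,-4.388,-0.998,-0.287,0,0,0.132,0,-4.481,-0.413,-0.287,0,0,0.132,0,-4.496,0.18,-0.287,0,0,0.132,0,-4.434,0.769,-0.287,0,0,0.132,0,-4.294,1.345,-0.287,0,0,0.132,0,-4.08,1.898,-0.287,0,0,0.132,0,-3.795,2.418,-0.287,0,0,0.132,0,-3.444,2.895,-0.287,0,0,0.132,0,-3.034,3.323,-0.287,0,0,0.132,0,-2.571,3.693,-0.287,0,0,0.132,0,-2.063,3.999,-0.287,0,0,0.132,0,-1.519,4.235,-0.287,0,0,0.132,0,-0.95,4.398,-0.287,0,0,0.132,0,0,0,0,0,0,0,0], grip_force=20)

```text
time: 3.72
position: [0.4996, -0.133, 0.2503]
eef_rot: [0.979, 0.204, 0.0, 0.0]
force: [0.6, 0.1, 0.2]
finger_gap: -0.0001
```

```bash
cat >> h.py <<'E'
def wcloud(p,s):
    K=p["mtx"]; f=K[0,0]; v,u=np.mgrid[0:480,0:640]; dx=u-K[0,2]; dy=v-K[1,2]; r=np.hypot(dx,dy)+1e-9; th=r/f
    ray=np.stack([np.sin(th)*dx/r,-np.sin(th)*dy/r,-np.cos(th)],-1)
    z=p["z_map"]; c=ray/np.cos(th)[...,None]*z[...,None]
    t=c@p["mount"][:3,:3].T+p["mount"][:3,3]
    w=R.from_quat(s["eef_rot"]).apply(t.reshape(-1,3)).reshape(t.shape)+s["position"]
    w[z<=0]=np.nan; return w
def wproj(p,s,P):
    t=R.from_quat(s["eef_rot"]).inv().apply(np.atleast_2d(P)-s["position"])
    c=(t-p["mount"][:3,3])@p["mount"][:3,:3]; x,y,z=c[:,0],-c[:,1],-c[:,2]; rr=np.hypot(x,y); th=np.arctan2(rr,z); f=p["mtx"][0,0]
    return np.stack([p["mtx"][0,2]+f*th*x/rr,p["mtx"][1,2]+f*th*y/rr],1)
E
python3 - <<'E'
from h import *
s=now(); p=read_camera("wrist"); cv2.imwrite("pics/w1.png",p["frame"]); w=wcloud(p,s)
np.savez("w1.npz",w=w,f=p["frame"])
for l in ("pack_mid","ridge_face","button_top","charger"):
    for b in landmark_of(l,p)[:2]:
        u,v=b["position"]; print(l,round(b["confidence"],2),np.round(b["position"],1),np.round(w[int(round(v)),int(round(u))]*1000,1))
f=p["frame"].astype(int); 
m0=(abs(w[...,0]-.516)<.14)&(abs(w[...,1]+.12)<.14)
for lo,hi in ((.022,.038),(.085,.1)):
    m=m0&(w[...,2]>lo)&(w[...,2]<hi); print(lo,rect(w[m][:,:2]),m.sum(),np.median(w[m][:,2]))
m=m0&(f[...,0]>f[...,2]+60)&(w[...,2]>.045); print("blue",rect(w[m][:,:2]),m.sum(),w[m][:,2].max())
m=m0&(f[...,0]>f[...,2]+60)&(w[...,2]>.076); print("ridge",rect(w[m][:,:2]),m.sum(),np.median(w[m][:,2]))
m=m0&(f[...,2]>f[...,0]+90)&(f[...,2]>f[...,1]+90)&(w[...,2]>.05);print("red",rect(w[m][:,:2]),m.sum(),np.median(w[m][:,2]))
E
```

```text
t 3.73 p [ 499.6 -133.   250.3] yawx 23.6 tilt [ 0.0006 -0.0008] F [0.6 0.1 0.2] gap -0.1
ridge_face 0.6 [310.6 220.7] [ 488.2 -130.9   81.9]
button_top 0.77 [314.8 190. ] [ 515.7 -123.    72.5]
charger 0.79 [428.2  10. ] [ 751.8 -157.2   22.4]
0.022 (array([ 510.9, -123.4]), array([200.5, 118.9]), 23.86) 9830 0.03010858525659066
0.085 (array([580.6, -92.1]), array([48.2, 82.5]), 24.05) 4771 0.09211618814778272
blue (array([ 516.4, -120.2]), array([83. , 49.6]), 24.2) 2152 0.08399121429099796
ridge (array([ 484.9, -134.8]), array([13.3, 48.8]), 23.52) 709 0.08195527253486856
red (array([ 527.2, -115.7]), array([66.9, 38.8]), 23.7) 1908 0.07185637006072494
```

View pics/w1.png

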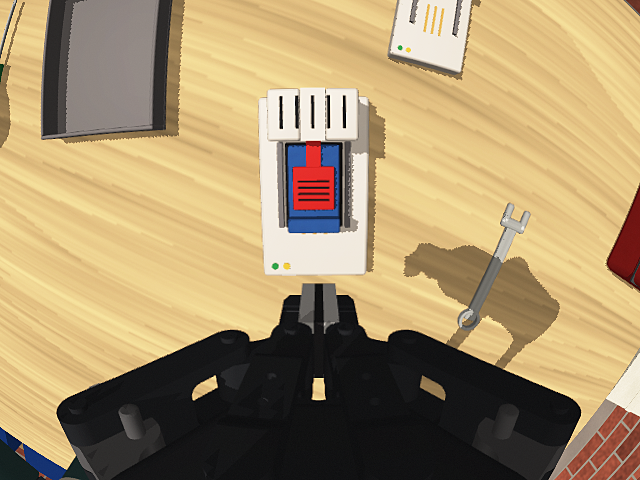

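```bash
python3 - <<'E'
from h import *
for r in plan((.5028,-.1269,.090),24,6)[:1]: print(list(map(float,r)))
E
```

```text
[0.082, -0.006, 2.666, -0.0, 0.0, -0.0]
```

```bash
python3 - <<'E'
from h import *
s=now(); print(s["joint_vel"]); read_camera("wrist"); now()
for r in plan((.5028,-.1269,.090),24,6)[:1]: print(list(map(float,r)))
E
```

```text
t 3.98 p [ 498.5 -129.3  250. ] yawx 23.92 tilt [-0.0002  0.0004] F [-0.1 -0.  -0. ] gap -0.0
[ 0.00415558 -0.00354733  0.00093073 -0.00013031 -0.00226191 -0.00041867]
t 4.03 p [ 498.6 -129.2  250. ] yawx 23.93 tilt [-0.0001  0.0002] F [0.3 1.3 0.4] gap -0.1
[0.08, -0.006, 2.667, -0.0, -0.0, -0.0]
```

```bash
cat > meas.py <<'E'
from h import *
def meas(name):
    s=now(); p=read_camera("wrist"); cv2.imwrite(f"pics/{name}.png",p["frame"]); w=wcloud(p,s)
    f=p["frame"].astype(int); e=np.array([np.cos(np.radians(24)),np.sin(np.radians(24))]); n=np.array([-e[1],e[0]]); 
    m0=(abs(w[...,0]-.516)<.14)&(abs(w[...,1]+.12)<.14)
    def ext(m,t):
        q=w[m][:,:2]*1000-np.array([515.6,-121.2]); a=q@e; b=q@n
        print(t,rect(w[m][:,:2]),m.sum(),"x",np.round(np.percentile(a,[1,99]),1),"y",np.round(np.percentile(b,[1,99]),1),"z",np.round(np.median(w[m][:,2])*1000,1))
    for lo,hi in ((.022,.034),(.085,.1)):
        ext(m0&(w[...,2]>lo)&(w[...,2]<hi)&(f.min(-1)>110),lo)
    ext(m0&(f[...,0]>f[...,2]+60)&(w[...,2]>.045),"blue")
    ext(m0&(f[...,0]>f[...,2]+60)&(w[...,2]>.076),"ridge")
    ext(m0&(f[...,2]>f[...,0]+90)&(f[...,2]>f[...,1]+90)&(w[...,2]>.05),"red")
    return s,p,w
E
python3 -c "
from meas import *
meas('w2')"
```

```text
t 4.03 p [ 498.6 -129.2  250. ] yawx 23.93 tilt [-0.0001  0.0002] F [0.3 1.3 0.4] gap -0.1
0.022 (array([ 511.4, -122.6]), array([199.5, 117.6]), 24.2) 8767 x [-102.8   89.1] y [-57.7  58.1] z 30.0
0.085 (array([580.6, -91.9]), array([47.1, 82.3]), 23.83) 4193 x [47.8 94.3] y [-39.6  40.1] z 92.1
blue (array([ 517. , -120.5]), array([82.6, 49.6]), 23.94) 2044 x [-39.4  41.9] y [-24.1  24.6] z 66.6
ridge (array([ 485.1, -134.5]), array([13.1, 48.8]), 24.14) 680 x [-39.4 -26.9] y [-24.   24.5] z 81.9
red (array([ 527.7, -115.4]), array([66.8, 39.8]), 24.99) 1921 x [-18.8  45.8] y [-19.5  19.6] z 71.8
```

Call:
drive_tool(moves=[0.12,-0.01,3,0,0,0,0,0.12,-0.01,4,0,0,0,0,0.12,-0.01,4,0,0,0,0,0.12,-0.01,3,0,0,0,0,0.12,-0.01,2,0,0,0,0,0,0,0.5,0,0,0,0,0,0,0,0,0,0,0,0,0,0,0,0,0,0])

```text
time: 5.08
position: [0.5052, -0.1277, 0.0864]
eef_rot: [0.978, 0.207, 0.001, 0.001]
force: [0.7, -0.5, 0.1]
finger_gap: 0.0002
```

```bash
python3 -c "
from meas import *
s,p,w=meas('w3')
O=np.array([.516,-.121]);e=np.array([.9135,.4067]);print((s['position'][:2]-O)@e,(s['position'][:2]-O)@[-.4067,.9135])
cv2.imwrite('pics/w3z.png',cv2.resize(p['frame'][80:380,120:520],(800,600)))"
```

```text
t 5.08 p [ 505.2 -127.7   86.4] yawx 23.84 tilt [ 0.0022 -0.0007] F [ 0.7 -0.5  0.1] gap 0.2
0.022 (array([ 519.7, -119.1]), array([180.2, 118.1]), 23.97) 11670 x [-81.4  84.7] y [-57.7  58.2] z 30.0
0.085 (array([580.5, -92.4]), array([48.3, 82.8]), 23.75) 15582 x [47.6 94.1] y [-39.7  39.7] z 92.1
blue (array([ 516.8, -120.5]), array([82.8, 49.8]), 24.04) 4604 x [-37.2  42. ] y [-24.3  24.6] z 66.1
ridge (array([ 496.7, -129. ]), array([38.1, 49. ]), 25.34) 411 x [-39.6  -2. ] y [-24.   24.5] z 81.8
red (array([ 527.2, -115.9]), array([65.4, 40.7]), 24.05) 5971 x [-19.1  44.4] y [-19.2  19.3] z 71.8
-0.012584272636537204 -0.0016770019652224922
```

View pics/w3z.png

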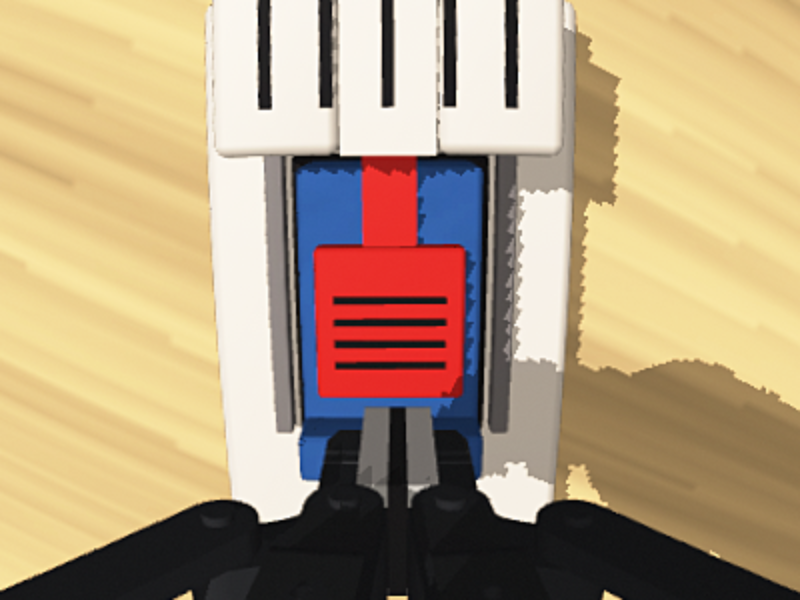

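```bash
python3 - <<'E'
from h import *
s=now(); p=read_camera("wrist"); w=wcloud(p,s)
t=R.from_quat(s["eef_rot"]).inv().apply((w-s["position"]).reshape(-1,3)).reshape(w.shape)*1000
for u in (305,310,316,319,324,330,335):
    print(u,[(v,np.round(t[v,u],0).tolist()) for v in (278,282,284,288,295,305,315)])
print(wproj(p,s,[s["position"]]))
c=R.from_quat(s["eef_rot"]).apply(np.array([[.011,0,0],[-.011,0,0]]))+s["position"]; print(wproj(p,s,c))
E
```

```text
t 5.12 p [ 505.2 -127.7   86.4] yawx 23.84 tilt [ 0.0023 -0.0007] F [ 0.9 -0.3  0. ] gap 0.1
305 [(278, [-7.0, -7.0, 13.0]), (282, [-12.0, -7.0, 20.0]), (284, [11.0, -5.0, -38.0]), (288, [11.0, -5.0, -42.0]), (295, [10.0, -5.0, -48.0]), (305, [10.0, -4.0, -57.0]), (315, [10.0, -4.0, -65.0])]
310 [(278, [-7.0, -4.0, 14.0]), (282, [-12.0, -4.0, 20.0]), (284, [11.0, -3.0, -38.0]), (288, [11.0, -3.0, -42.0]), (295, [11.0, -3.0, -49.0]), (305, [11.0, -3.0, -57.0]), (315, [11.0, -2.0, -66.0])]
316 [(278, [-7.0, -1.0, 15.0]), (282, [-12.0, -1.0, 20.0]), (284, [11.0, -1.0, -39.0]), (288, [10.0, -1.0, -42.0]), (295, [11.0, -1.0, -49.0]), (305, [11.0, -1.0, -58.0]), (315, [10.0, -1.0, -65.0])]
319 [(278, [-8.0, 1.0, 15.0]), (282, [-12.0, 1.0, 20.0]), (284, [11.0, 1.0, -38.0]), (288, [10.0, 1.0, -41.0]), (295, [11.0, 1.0, -49.0]), (305, [10.0, 0.0, -57.0]), (315, [10.0, 0.0, -65.0])]
324 [(278, [-8.0, 3.0, 15.0]), (282, [-12.0, 3.0, 20.0]), (284, [10.0, 3.0, -37.0]), (288, [11.0, 2.0, -42.0]), (295, [11.0, 2.0, -49.0]), (305, [10.0, 2.0, -56.0]), (315, [11.0, 2.0, -65.0])]
330 [(278, [-7.0, 7.0, 14.0]), (282, [-12.0, 7.0, 20.0]), (284, [11.0, 5.0, -38.0]), (288, [10.0, 5.0, -42.0]), (295, [11.0, 5.0, -50.0]), (305, [11.0, 4.0, -58.0]), (315, [11.0, 4.0, -65.0])]
335 [(278, [-7.0, 9.0, 14.0]), (282, [-12.0, 10.0, 19.0]), (284, [nan, nan, nan]), (288, [10.0, 7.0, -41.0]), (295, [11.0, 6.0, -49.0]), (305, [10.0, 6.0, -57.0]), (315, [11.0, 6.0, -66.0])]
[[317.83469971 275.03317379]]
[[317.80359885 254.31257549]
 [317.86562049 294.90762816]]
```

```bash
python3 - <<'E'
from h import *
s=now(); p=read_camera("scene"); w=cloud(p); 
c=(s["position"]-p["pose"][:3,3])@p["pose"][:3,:3]; K=p["mtx"]; u=K[0,2]+K[0,0]*c[0]/-c[2]; v=K[1,2]-K[1,1]*c[1]/-c[2]; print(u,v)
t=R.from_quat(s["eef_rot"]).inv().apply((w-s["position"]).reshape(-1,3)).reshape(w.shape)*1000
m=(abs(t[...,0])<16)&(abs(t[...,1])<22)&(t[...,2]>-100)&(t[...,2]<12)
print(m.sum()); h,e=np.histogram(t[m][:,2],bins=np.arange(-100,16,4)); print(list(zip(e,h)))
U,V=int(u),int(v); a=p["frame"].copy(); cv2.circle(a,(U,V),1,(0,255,0),-1); a=a[V-90:V+60,U-100:U+100]; cv2.imwrite("pics/s3.png",cv2.resize(a,(800,600),interpolation=cv2.INTER_NEAREST))
for vv in range(V-40,V+6,3): print(vv,np.round(t[vv,U-1],0).tolist(),np.round(t[vv,U+4],0).tolist())
E
```

```text
t 5.17 p [ 505.1 -127.7   86.3] yawx 23.83 tilt [ 0.0021 -0.0006] F [ 0.1 -0.6  0.6] gap 0.0
272.15995624230106 256.11835114835543
279
[(np.int64(-100), np.int64(16)), (np.int64(-96), np.int64(4)), (np.int64(-92), np.int64(12)), (np.int64(-88), np.int64(20)), (np.int64(-84), np.int64(19)), (np.int64(-80), np.int64(9)), (np.int64(-76), np.int64(3)), (np.int64(-72), np.int64(5)), (np.int64(-68), np.int64(8)), (np.int64(-64), np.int64(20)), (np.int64(-60), np.int64(15)), (np.int64(-56), np.int64(16)), (np.int64(-52), np.int64(19)), (np.int64(-48), np.int64(17)), (np.int64(-44), np.int64(12)), (np.int64(-40), np.int64(6)), (np.int64(-36), np.int64(5)), (np.int64(-32), np.int64(0)), (np.int64(-28), np.int64(0)), (np.int64(-24), np.int64(0)), (np.int64(-20), np.int64(0)), (np.int64(-16), np.int64(0)), (np.int64(-12), np.int64(0)), (np.int64(-8), np.int64(0)), (np.int64(-4), np.int64(1)), (np.int64(0), np.int64(12)), (np.int64(4), np.int64(9)), (np.int64(8), np.int64(51))]
216 [14.0, 19.0, -132.0] [14.0, -5.0, -112.0]
219 [14.0, 19.0, -124.0] [14.0, -4.0, -105.0]
222 [13.0, 18.0, -115.0] [18.0, 6.0, -107.0]
225 [11.0, 15.0, -104.0] [12.0, -5.0, -88.0]
228 [10.0, 15.0, -96.0] [12.0, -4.0, -81.0]
231 [10.0, 16.0, -89.0] [11.0, -6.0, -70.0]
234 [13.0, 24.0, -88.0] [13.0, -1.0, -67.0]
237 [14.0, 28.0, -84.0] [12.0, -1.0, -58.0]
240 [6.0, 11.0, -59.0] [10.0, -3.0, -47.0]
243 [6.0, 12.0, -51.0] [11.0, -1.0, -41.0]
246 [6.0, 13.0, -44.0] [-42.0, -113.0, 85.0]
249 [-48.0, -98.0, 83.0] [-37.0, -102.0, 84.0]
252 [-14.0, -25.0, 15.0] [-34.0, -93.0, 84.0]
255 [-13.0, -23.0, 22.0] [1.0, -17.0, 12.0]
258 [-6.0, -5.0, 12.0] [4.0, -10.0, 14.0]
261 [-2.0, 4.0, 12.0] [8.0, -1.0, 14.0]
```

View pics/s3.png

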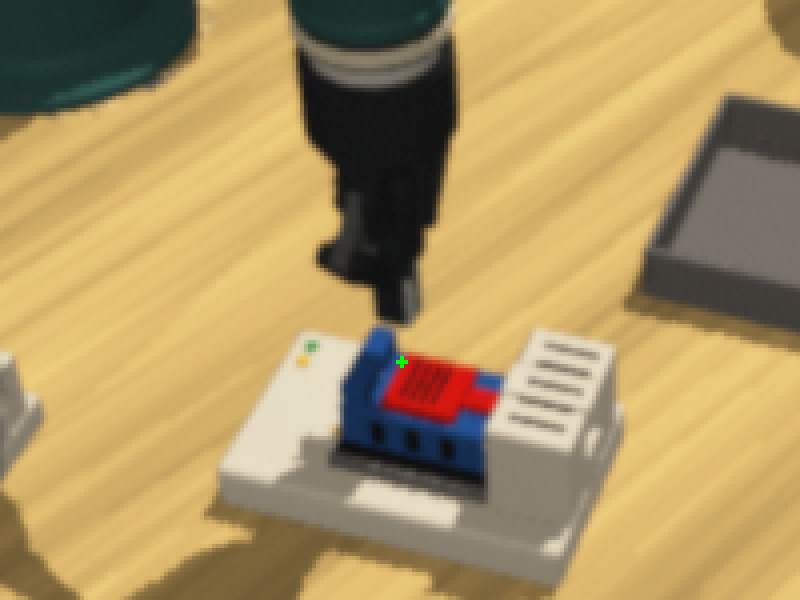

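View pics/w0.png

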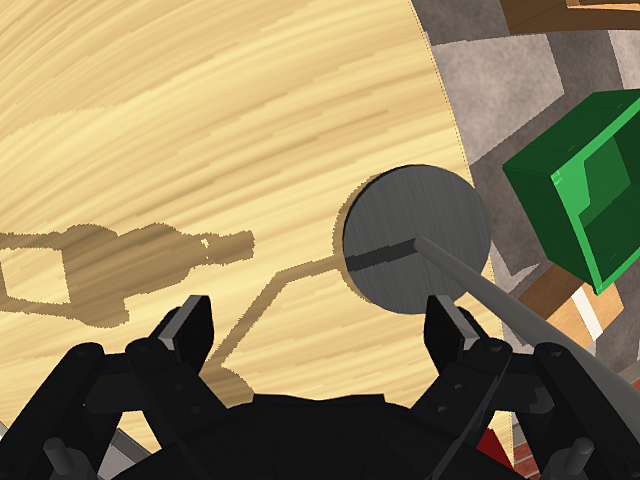

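View pics/w3.png

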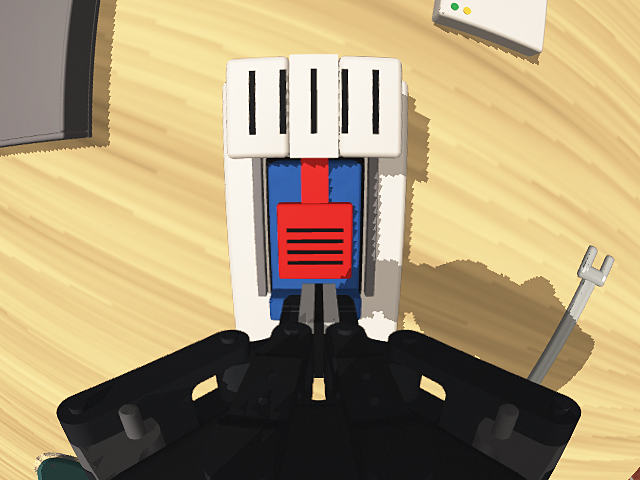

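Call:
drive_tool(moves=[-0.04,-0.15,0.3,0,0,0,0,0,0,0.3,0,0,0,0,0,0,0.3,0,0,0,0,0,0,0.1,0,0,0,0,0,0,0,0,0,0,0])

```text
time: 5.85
position: [0.5031, -0.1262, 0.0748]
eef_rot: [0.978, 0.206, -0.0, -0.0]
force: [-1.0, 0.6, 0.4]
finger_gap: 0.0001
```

Call:
drive_tool(moves=[0,0,0.1,0,0,0,0,0,0,0.1,0,0,0,0,0,0,0.1,0,0,0,0])

```text
time: 6.22
position: [0.5032, -0.1263, 0.072]
eef_rot: [0.978, 0.206, 0.0, 0.0]
force: [-0.4, 0.4, -0.1]
finger_gap: -0.0004
```

Call:
drive_tool(moves=[0,0,0.05,0,0,0,0,0,0,0.05,0,0,0,0,0,0,0.05,0,0,0,0,0,0,0,0,0,0,0])

```text
time: 6.72
position: [0.5032, -0.1262, 0.0705]
eef_rot: [0.978, 0.206, -0.0, -0.0]
force: [0.0, -1.0, 0.4]
finger_gap: 0.0005
```

```bash
python3 - <<'E'
from h import *
s=now(); print(s["wrist_torque"]); p=read_camera("scene"); w=cloud(p); t=R.from_quat(s["eef_rot"]).inv().apply((w-s["position"]).reshape(-1,3)).reshape(w.shape)*1000
m=(abs(t[...,0])<16)&(abs(t[...,1])<22)&(t[...,2]>-60)&(t[...,2]<12)
h,e=np.histogram(t[m][:,2],bins=np.arange(-60,16,4)); print([(int(a),int(b)) for a,b in zip(e,h)])
U,V=272,256; a=p["frame"][V-90:V+60,U-100:U+100]; cv2.imwrite("pics/s4.png",cv2.resize(a,(800,600),interpolation=cv2.INTER_NEAREST))
E
```

```text
t 6.72 p [ 503.2 -126.2   70.5] yawx 23.82 tilt [-0.0001  0.    ] F [ 0.  -1.   0.4] gap 0.5
[-0.03054312 -0.01329036 -0.02820648]
[(-60, 13), (-56, 19), (-52, 14), (-48, 17), (-44, 13), (-40, 5), (-36, 2), (-32, 0), (-28, 0), (-24, 0), (-20, 0), (-16, 17), (-12, 14), (-8, 32), (-4, 117), (0, 52), (4, 16), (8, 0)]
```

View pics/s4.png

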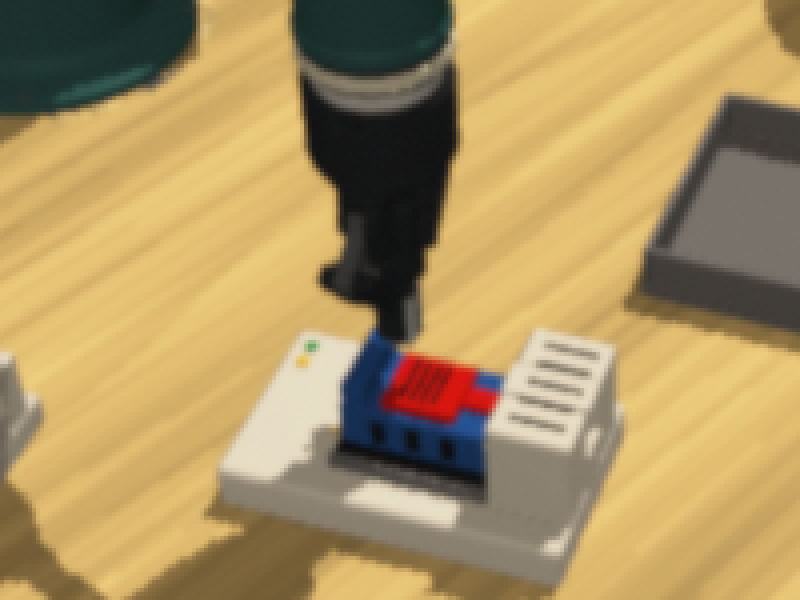

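Call:
drive_tool(moves=[0,0,0.5,0,0,0,0,0,0,0.5,0,0,0,0,0,0,0.5,0,0,0,0,0,0,0.4,0,0,0,0,0,0,0.3,0,0,0,0,0,0,0,0,0,0,0,0,0,0,0,0,0,0])

```text
time: 7.65
position: [0.5033, -0.1263, 0.0487]
eef_rot: [0.978, 0.206, 0.0, 0.0]
force: [0.5, -0.3, 0.1]
finger_gap: 0.0005
```

```bash
python3 - <<'E'
from h import *
s=now(); p=read_camera("scene"); w=cloud(p); t=R.from_quat(s["eef_rot"]).inv().apply((w-s["position"]).reshape(-1,3)).reshape(w.shape)*1000
f=p["frame"].astype(int); m=(abs(t[...,0])<18)&(abs(t[...,1])<22)&(t[...,2]>-70)&(t[...,2]<-28)&(f.max(-1)<150)&(f.max(-1)-f.min(-1)<30)
print(m.sum(), np.percentile(t[m],[0,2,50,98,100],axis=0).round(1))
U,V=272,256; a=p["frame"][V-90:V+60,U-100:U+100]; cv2.imwrite("pics/s5.png",cv2.resize(a,(800,600),interpolation=cv2.INTER_NEAREST))
s=now();p=read_camera("wrist"); w=wcloud(p,s);t=R.from_quat(s["eef_rot"]).inv().apply((w-s["position"]).reshape(-1,3)).reshape(w.shape)*1000
f=p["frame"].astype(int); m=(abs(t[...,0])<18)&(abs(t[...,1])<22)&(t[...,2]>-70)&(t[...,2]<-28)&(f.max(-1)-f.min(-1)<30)
print(m.sum(), np.percentile(t[m],[0,2,50,98,100],axis=0).round(1))
cv2.imwrite('pics/w5.png',cv2.resize(p['frame'][130:330,180:460],(800,571)))
E
```

```text
t 7.65 p [ 503.3 -126.3   48.7] yawx 23.82 tilt [ 0.0002 -0.0001] F [ 0.5 -0.3  0.1] gap 0.5
87 [[-17.6  -8.  -69.1]
 [-11.8  -2.2 -68.5]
 [  7.3  11.1 -53.7]
 [ 12.2  15.7 -35.1]
 [ 12.4  17.  -33.2]]
t 7.7 p [ 503.4 -126.3   48.7] yawx 23.82 tilt [ 0.0004 -0.0001] F [-0.  -0.5 -0. ] gap 0.4
2429 [[-11.8 -13.4 -70. ]
 [ -2.4 -12.4 -69.8]
 [ 10.4   0.5 -55.5]
 [ 11.2  13.  -39.6]
 [ 11.7  13.7 -37.5]]
```

View pics/s5.png

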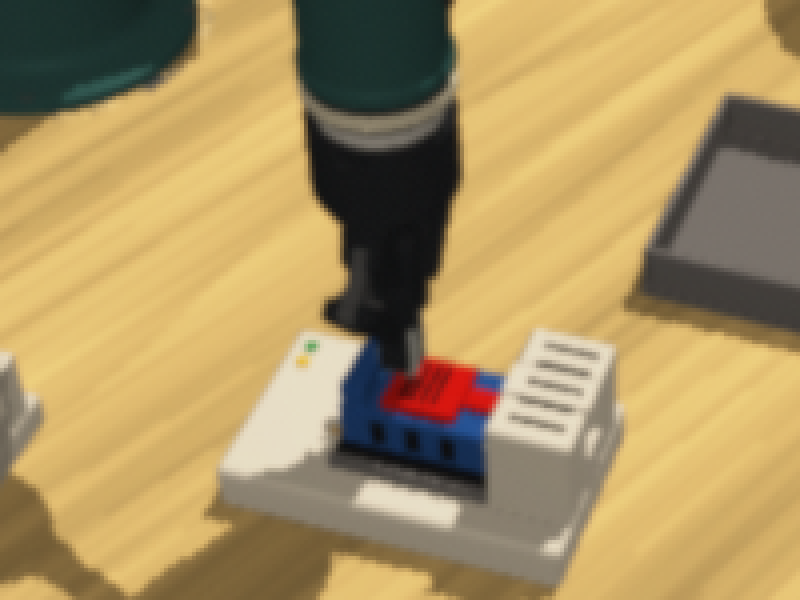

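View pics/w5.png

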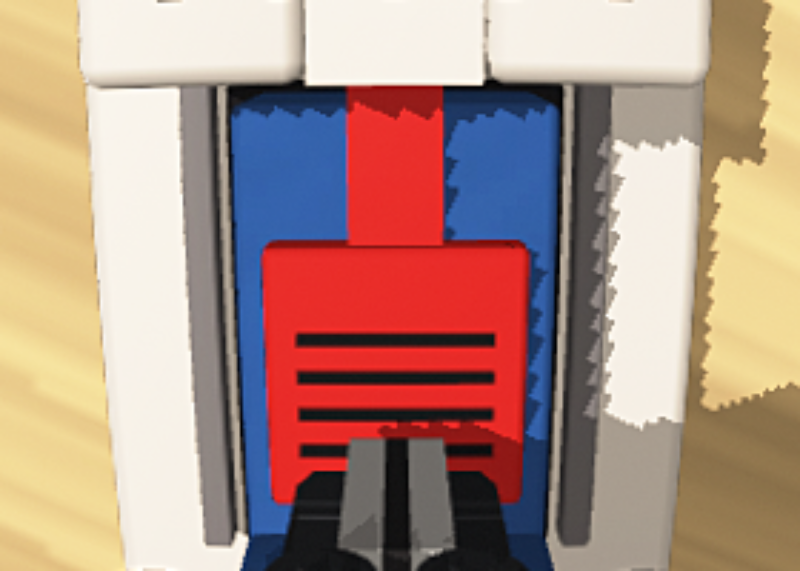

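Call:
drive_tool(moves=[0,0,0.4,0,0,0,0,0,0,0.4,0,0,0,0,0,0,0.3,0,0,0,0,0,0,0,0,0,0,0,0,0,0,0,0,0,0])

```text
time: 8.38
position: [0.5035, -0.1264, 0.0384]
eef_rot: [0.978, 0.206, 0.0, 0.0]
force: [-2.7, 0.2, 6.4]
finger_gap: -0.0001
```

Call:
drive_tool(moves=[0,0,0.1,0,0,0,0,0,0,0.05,0,0,0,0,0,0,0,0,0,0,0,0,0,0,0,0,0,0])

```text
time: 8.88
position: [0.5039, -0.1265, 0.0376]
eef_rot: [0.978, 0.206, 0.0, 0.0]
force: [-3.1, 0.4, 10.1]
finger_gap: 0.0001
```

Call:
drive_tool(moves=[0,0,0.05,0,0,0,0,0,0,0.05,0,0,0,0,0,0,0.05,0,0,0,0,0,0,0,0,0,0,0,0,0,0,0,0,0,0])

```text
time: 9.5
position: [0.5043, -0.1267, 0.0367]
eef_rot: [0.978, 0.206, 0.001, 0.001]
force: [-4.4, 1.1, 12.6]
finger_gap: 0.0001
```

Call:
drive_tool(moves=[0,0,0.05,0,0,0,0,0,0,0.05,0,0,0,0,0,0,0.05,0,0,0,0,0,0,0,0,0,0,0,0,0,0,0,0,0,0])

```text
time: 10.12
position: [0.5048, -0.1268, 0.0359]
eef_rot: [0.978, 0.207, 0.001, 0.001]
force: [-4.1, 1.1, 17.2]
finger_gap: 0.0002
```

```bash
python3 - <<'E'
from h import *
for i in range(3):
    now(); read_camera("wrist")
now()
E
```

```text
t 10.12 p [ 504.8 -126.8   35.9] yawx 23.83 tilt [ 0.0026 -0.001 ] F [-4.1  1.1 17.2] gap 0.2
t 10.18 p [ 504.8 -126.8   35.9] yawx 23.83 tilt [ 0.0026 -0.001 ] F [-3.4  1.6 17.1] gap -0.2
t 10.22 p [ 504.8 -126.8   35.9] yawx 23.83 tilt [ 0.0026 -0.001 ] F [-4.4  1.  17. ] gap -0.0
t 10.28 p [ 504.8 -126.8   35.9] yawx 23.84 tilt [ 0.0026 -0.001 ] F [-5.3  0.5 16.1] gap -0.0
```

Call:
drive_tool(moves=[-0.1,0,0,0,0,0,0,-0.1,0,0,0,0,0,0,-0.1,0,0,0,0,0,0])

```text
time: 10.65
position: [0.5046, -0.1277, 0.0365]
eef_rot: [0.979, 0.206, 0.004, 0.001]
force: [2.6, 4.4, 13.7]
finger_gap: 0.0003
```

Call:
drive_tool(moves=[0,0,0.08,0,0,0,0,0,0,0.08,0,0,0,0,0,0,0,0,0,0,0])

```text
time: 11.02
position: [0.5047, -0.1278, 0.0355]
eef_rot: [0.978, 0.206, 0.004, 0.001]
force: [-0.8, 3.6, 18.8]
finger_gap: -0.0
```

Call:
drive_tool(moves=[-0.1,-0.06,0,0,0,0,0,-0.1,-0.06,0,0,0,0,0])

```text
time: 11.28
position: [0.5044, -0.128, 0.0361]
eef_rot: [0.978, 0.206, 0.006, 0.002]
force: [3.1, 1.6, 15.3]
finger_gap: 0.0003
```

Call:
drive_tool(moves=[-0.1,-0.03,0.04,0,0,0,0,-0.1,-0.03,0.04,0,0,0,0])

```text
time: 11.52
position: [0.5032, -0.1287, 0.0357]
eef_rot: [0.978, 0.206, 0.006, 0.003]
force: [4.0, 2.3, 17.2]
finger_gap: 0.0
```

```bash
cat >> h.py <<'E'
def chg():
    s=now(); O=np.array([.516,-.121]); M=np.array([[.9135,.4067],[-.4067,.9135]]); print("tcp in charger",np.round(M@(s["position"][:2]-O)*1000,1),"F in charger",np.round(M@s["force"][:2],1)); return s
E
python3 - <<'E'
from h import *
chg(); chg()
E
```

```text
t 11.53 p [ 503.2 -128.7   35.7] yawx 23.8 tilt [ 0.0134 -0.0026] F [ 4.   2.3 17.2] gap 0.0
tcp in charger [-14.8  -1.9] F in charger [4.5 0.5]
t 11.53 p [ 503.2 -128.7   35.7] yawx 23.8 tilt [ 0.0134 -0.0026] F [ 4.   2.3 17.2] gap 0.0
tcp in charger [-14.8  -1.9] F in charger [4.5 0.5]
```

Call:
drive_tool(moves=[-0.15,-0.03,0,0,0,0,0,-0.15,-0.03,0.02,0,0,0,0,-0.15,-0.03,0,0,0,0,0])

```text
time: 11.9
position: [0.4991, -0.1301, 0.0358]
eef_rot: [0.978, 0.206, 0.007, 0.003]
force: [5.3, 1.1, 16.8]
finger_gap: -0.0
```

```bash
python3 - <<'E'
from h import *
chg(); p=read_camera("wrist")
cv2.imwrite('pics/w6.png',cv2.resize(p['frame'][130:330,180:460],(800,571)))
E
```

```text
t 11.9 p [ 499.1 -130.1   35.8] yawx 23.8 tilt [ 0.0142 -0.0032] F [ 5.3  1.1 16.8] gap -0.0
tcp in charger [-19.1  -1.4] F in charger [ 5.3 -1.1]
```

View pics/w6.png

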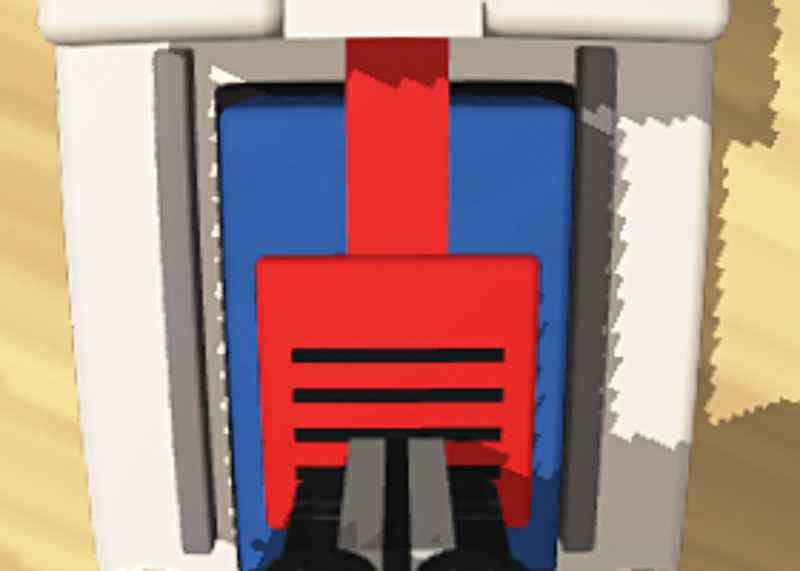

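Call:
drive_tool(moves=[-0.2,-0.04,0,0,0,0,0,-0.2,-0.04,0,0,0,0,0,-0.2,-0.04,0,0,0,0,0,-0.2,-0.02,0,0,0,0,0])

```text
time: 12.45
position: [0.4912, -0.1321, 0.0358]
eef_rot: [0.978, 0.206, 0.007, 0.003]
force: [4.1, 2.0, 17.5]
finger_gap: -0.0004
```

```bash
python3 - <<'E'
from h import *
chg()
E
```

```text
t 12.45 p [ 491.2 -132.1   35.8] yawx 23.8 tilt [ 0.0142 -0.0033] F [ 4.1  2.  17.5] gap -0.4
tcp in charger [-27.1  -0.1] F in charger [4.6 0.1]
```

Call:
drive_tool(moves=[-0.2,0,0,0,0,0,0,-0.2,0,0,0,0,0,0,-0.2,0,0,0,0,0,0,-0.2,0,0,0,0,0,0])

```text
time: 12.95
position: [0.4838, -0.1353, 0.0357]
eef_rot: [0.978, 0.206, 0.006, 0.003]
force: [5.3, 2.3, 17.1]
finger_gap: 0.0
```

Call:
drive_tool(moves=[-0.2,0,0,0,0,0,0,-0.2,0,0,0,0,0,0,-0.2,0,0,0,0,0,0,-0.2,0,0,0,0,0,0,-0.2,0,0,0,0,0,0,-0.2,0,0,0,0,0,0])

```text
time: 13.7
position: [0.4728, -0.1402, 0.0356]
eef_rot: [0.978, 0.206, 0.006, 0.003]
force: [4.5, 2.7, 17.2]
finger_gap: 0.0
```

```bash
python3 - <<'E'
from meas import *
chg(); s,p,w=meas('w7')
cv2.imwrite('pics/w7.png',cv2.resize(p['frame'][130:330,180:460],(800,571)))
E
```

```text
t 13.7 p [ 472.8 -140.2   35.6] yawx 23.79 tilt [ 0.0138 -0.0033] F [ 4.5  2.7 17.2] gap 0.0
tcp in charger [-47.3   0. ] F in charger [5.3 0.6]
t 13.7 p [ 472.8 -140.2   35.6] yawx 23.79 tilt [ 0.0138 -0.0033] F [ 4.5  2.7 17.2] gap 0.0
0.022 (array([ 502.3, -126.9]), array([149.8, 118.2]), 23.66) 27623 x [-82.7  53.3] y [-57.3  57.5] z 30.1
0.085 (array([ 530.5, -114.4]), array([108. ,  82.3]), 24.0) 13067 x [47.  68.7] y [-39.3  39.5] z 92.0
blue (array([ 491.6, -131.7]), array([71.6, 50.5]), 24.09) 6890 x [-59.8   9.4] y [-24.5  24.4] z 66.0Traceback (most recent call last):
  File "<stdin>", line 2, in <module>
  File "meas.py", line 12, in meas
    ext(m0&(f[...,0]>f[...,2]+60)&(w[...,2]>.076),"ridge")
    ~~~^^^^^^^^^^^^^^^^^^^^^^^^^^^^^^^^^^^^^^^^^^^^^^^^^^^
  File "meas.py", line 8, in ext
    print(t,rect(w[m][:,:2]),m.sum(),"x",np.round(np.percentile(a,[1,99]),1),"y",np.round(np.percentile(b,[1,99]),1),"z",np.round(np.median(w[m][:,2])*1000,1))
                                                  ~~~~~~~~~~~~~^^^^^^^^^^
    return _quantile_unchecked(
        a, q, axis, out, overwrite_input, method, keepdims, weights)
    return _ureduce(a,
                    func=_quantile_ureduce_func,
    ...<5 lines>...
                    overwrite_input=overwrite_input,
                    method=method)
    r = func(a, **kwargs)
    result = _quantile(arr,
                       quantiles=q,
    ...<2 lines>...
                       out=out,
                       weights=wgt)
    slices_having_nans = np.isnan(arr[-1, ...])
                                  ~~~^^^^^^^^^
IndexError: index -1 is out of bounds for axis 0 with size 0
```

View pics/w7.png

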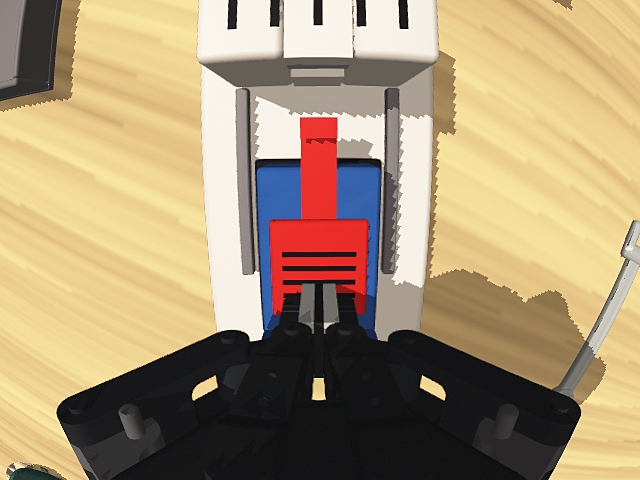

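Call:
drive_tool(moves=[0.2,0,-0.5,0,0,0,0,0.1,0,-1,0,0,0,0,0,0,-2,0,0,0,30,0,0,-3,0,0,0,60,0.5,0,-2,0,0,0,78,0.5,0,0,0,0,0,78,0,0,0,0,0,0,78,0,0,0,0,0,0,78,0,0,0,0,0,0,78])

```text
time: 14.88
position: [0.4764, -0.133, 0.1143]
eef_rot: [0.978, 0.206, -0.001, -0.001]
force: [0.1, 0.6, -0.4]
finger_gap: 0.0668
```

```bash
sed -i 's/q=w\[m\]/if m.sum()<20: print(t,"none"); return\n        q=w[m]/' meas.py; sed -i 's/        if m.sum()<20: print(t,"none"); return/        if m.sum()<20:\n            print(t,"none"); return/' meas.py; python3 - <<'E'
from meas import *
chg(); s,p,w=meas('w8')
t=R.from_quat(s["eef_rot"]).inv().apply((w-s["position"]).reshape(-1,3)).reshape(w.shape)*1000
f=p["frame"].astype(int); m=(abs(t[...,0])<18)&(abs(t[...,1])<60)&(t[...,2]>-80)&(t[...,2]<-25)&(f.max(-1)-f.min(-1)<30)
print(m.sum(), np.percentile(t[m],[0,2,50,98,100],axis=0).round(1))
E
```

```text
t 14.88 p [ 476.4 -133.   114.3] yawx 23.82 tilt [-0.0021  0.0007] F [ 0.1  0.6 -0.4] gap 66.8
tcp in charger [-41.1   5.2] F in charger [0.3 0.5]
t 14.88 p [ 476.4 -133.   114.3] yawx 23.82 tilt [-0.0021  0.0007] F [ 0.1  0.6 -0.4] gap 66.8
0.022 (array([ 510.7, -123. ]), array([199.3, 118.2]), 23.86) 17245 x [-102.7   83.8] y [-57.5  58.1] z 30.0
0.085 (array([580.4, -92.2]), array([48.4, 82.5]), 24.18) 11163 x [47.5 93.9] y [-39.6  39.8] z 92.1
blue (array([ 485.7, -133.8]), array([83.1, 49.6]), 23.7) 4759 x [-72.9   8.6] y [-23.7  25.1] z 66.4
ridge (array([ 453.9, -147.9]), array([13.4, 49.1]), 23.82) 1400 x [-73.4 -60.8] y [-23.3  24.8] z 81.9
red (array([ 503.6, -125.9]), array([81.4, 39.5]), 23.99) 5206 x [-52.7  26.6] y [-18.8  19.7] z 71.9
5247 [[-11.8 -47.  -80. ]
 [ -9.6 -44.8 -78.2]
 [  6.8  33.  -63.5]
 [ 11.2  45.4 -42.7]
 [ 12.1  47.7 -39.6]]
```

View pics/w8.png

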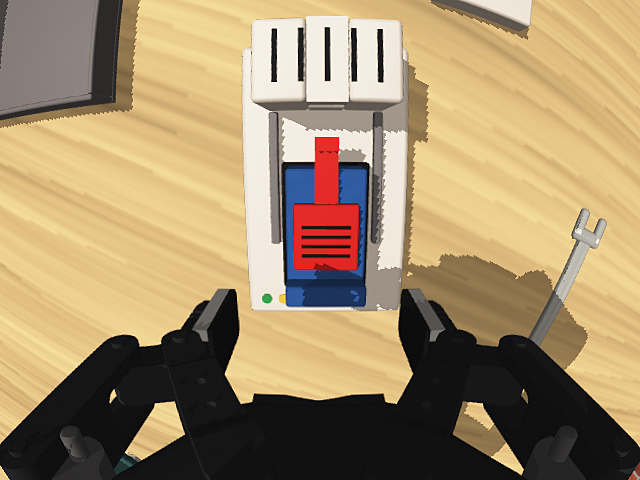

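Call:
drive_tool(moves=[0.2,0.1,2,0,0,0,78,0.2,0.1,2,0,0,0,78,0.2,0.1,1.4,0,0,0,78,0.1,0.1,0,0,0,0,78,0,0,0,0,0,0,78,0,0,0,0,0,0,78,0,0,0,0,0,0,78])

```text
time: 15.8
position: [0.4858, -0.1342, 0.0621]
eef_rot: [0.978, 0.206, 0.001, 0.0]
force: [0.5, -0.3, -0.7]
finger_gap: 0.0666
```

```bash
python3 - <<'E'
from h import *
s=chg(); r=R.from_quat(s["eef_rot"]); print(r.inv().apply(np.array([.4850,-.1342,.060])-s["position"])*100, state()["joint_vel"])
E
```

```text
t 15.8 p [ 485.8 -134.2   62.1] yawx 23.82 tilt [ 0.0012 -0.0004] F [ 0.5 -0.3 -0.7] gap 66.6
tcp in charger [-33.    0.2] F in charger [ 0.3 -0.5]
[-0.07290946 -0.03557732  0.21282256] [-0.00150881  0.00132937  0.00372331  0.00093058 -0.0008726   0.00062037]
```

Call:
drive_tool(moves=[-0.07,-0.03,1.5,0,0,0,78,0,0,1.5,0,0,0,78,0,0,1.2,0,0,0,78,0,0,0.8,0,0,0,78,0,0,0.4,0,0,0,78,0,0,0,0,0,0,78,0,0,0,0,0,0,78,0,0,0,0,0,0,78])

```text
time: 16.8
position: [0.485, -0.1342, 0.008]
eef_rot: [0.978, 0.206, 0.0, 0.0]
force: [-0.3, 0.6, -0.1]
finger_gap: 0.0664
```

```bash
python3 - <<'E'
from h import *
s=chg(); p=read_camera("scene"); w=cloud(p); t=R.from_quat(s["eef_rot"]).inv().apply((w-s["position"]).reshape(-1,3)).reshape(w.shape)*1000
U,V=268,262; a=p["frame"][V-75:V+45,U-80:U+80]; cv2.imwrite("pics/s9.png",cv2.resize(a,(800,600),interpolation=cv2.INTER_NEAREST))
s=now();p=read_camera("wrist"); cv2.imwrite('pics/w9.png',cv2.resize(p['frame'][100:400,120:520],(800,600)))
E
```

```text
t 16.8 p [ 485.  -134.2    8. ] yawx 23.82 tilt [ 0.001  -0.0003] F [-0.3  0.6 -0.1] gap 66.4
tcp in charger [-33.7   0.5] F in charger [-0.   0.7]
t 16.85 p [ 485.  -134.2    7.9] yawx 23.82 tilt [ 0.0009 -0.0003] F [ 0.1  0.  -0.6] gap 66.7
```

View pics/s9.png

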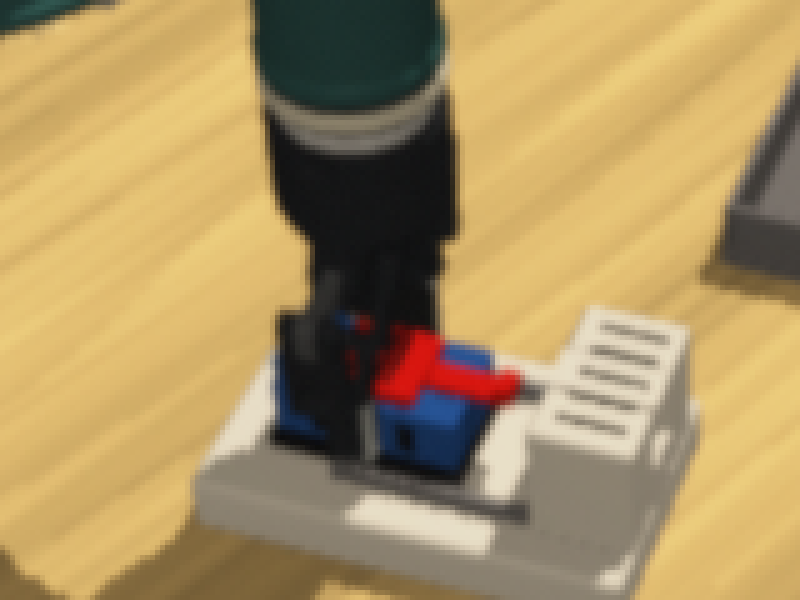

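View pics/w9.png

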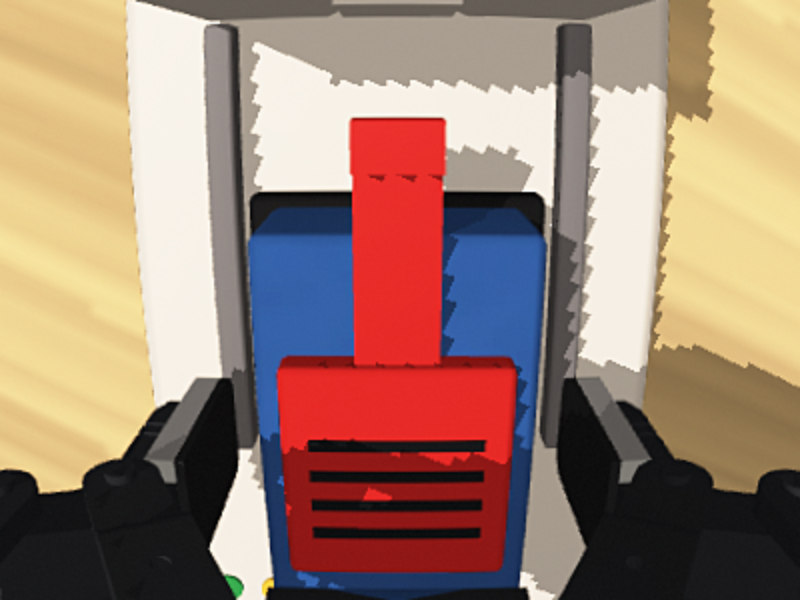

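Call:
drive_tool(moves=[0,0,0.1,0,0,0,70,0,0,0,0,0,0,64,0,0,0,0,0,0,60,0,0,0,0,0,0,56,0,0,0,0,0,0,50,0,0,0,0,0,0,40,0,0,0,0,0,0,40,0,0,0,0,0,0,40], grip_force=25)

```text
time: 17.9
position: [0.4847, -0.1341, 0.0066]
eef_rot: [0.978, 0.206, 0.0, 0.0]
force: [1.3, -0.8, 1.4]
finger_gap: 0.0495
```

Call:
drive_tool(moves=[0,0,-0.2,0,0,0,40,0,0,-0.4,0,0,0,40,0,0,-0.8,0,0,0,40,0,0,-1.2,0,0,0,40,0,0,0,0,0,0,40,0,0,0,0,0,0,40])

```text
time: 18.65
position: [0.4847, -0.1341, 0.0328]
eef_rot: [0.978, 0.206, 0.0, 0.0]
force: [-0.4, -0.0, -4.1]
finger_gap: 0.0497
```

```bash
python3 - <<'E'
from h import *
s=chg(); p=read_camera("scene")
U,V=268,242; a=p["frame"][V-75:V+75,U-100:U+100]; cv2.imwrite("pics/s10.png",cv2.resize(a,(800,600),interpolation=cv2.INTER_NEAREST))
E
```

```text
t 18.65 p [ 484.7 -134.1   32.8] yawx 23.82 tilt [ 0.0005 -0.0002] F [-0.4 -0.  -4.1] gap 49.7
tcp in charger [-33.9   0.8] F in charger [-0.4  0.1]
```

View pics/s10.png

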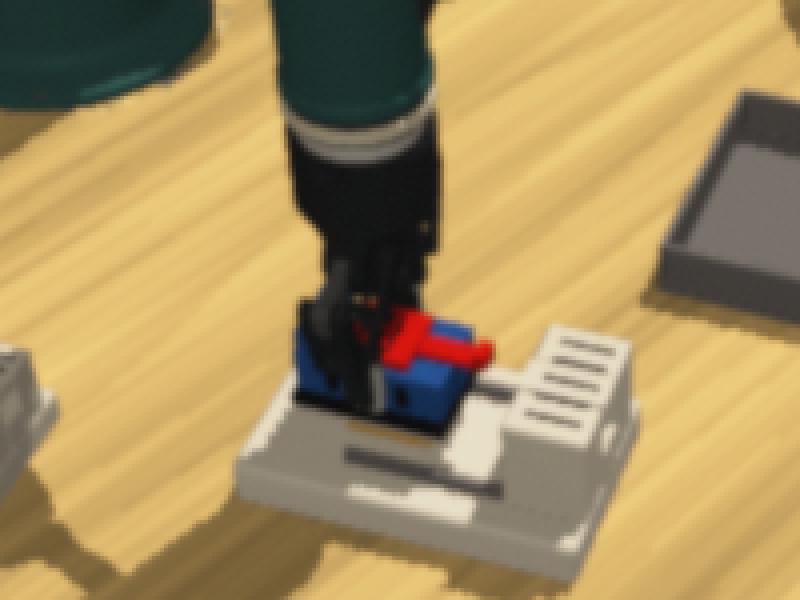

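Call:
drive_tool(moves=[0,0,-1.5,0,0,0,40,0,0,-2,0,0,0,40,0,0,-2,0,0,0,40,0,0,-2,0,0,0,40,0,0,-0.5,0,0,0,40,0,0,0,0,0,0,40], grip_force=40)

```text
time: 19.45
position: [0.4847, -0.1341, 0.1128]
eef_rot: [0.978, 0.206, 0.0, 0.0]
force: [-0.3, -0.3, -4.4]
finger_gap: 0.0491
```

```bash
python3 - <<'E'
from h import *
s=chg()
for r in plan((.567,.1855,s["position"][2]),21.8,14): print(list(map(float,r)))
E
```

```text
t 19.45 p [ 484.7 -134.1  112.8] yawx 23.82 tilt [ 0.0008 -0.0002] F [-0.3 -0.3 -4.4] gap 49.1
tcp in charger [-33.9   0.7] F in charger [-0.4 -0.2]
[1.46, -1.851, -0.0, 0.0, -0.0, 0.003]
[1.455, -1.855, -0.0, 0.0, -0.0, 0.003]
[1.45, -1.858, -0.0, 0.0, -0.0, 0.003]
[1.446, -1.862, -0.0, 0.0, -0.0, 0.003]
[1.441, -1.866, -0.0, 0.0, -0.0, 0.003]
[1.436, -1.869, -0.0, 0.0, -0.0, 0.003]
[1.432, -1.873, -0.0, 0.0, -0.0, 0.003]
[1.427, -1.877, -0.0, 0.0, -0.0, 0.003]
[1.422, -1.88, -0.0, 0.0, -0.0, 0.003]
[1.417, -1.884, -0.0, 0.0, -0.0, 0.003]
[1.413, -1.887, -0.0, 0.0, -0.0, 0.003]
[1.408, -1.891, -0.0, 0.0, -0.0, 0.003]
[1.403, -1.894, -0.0, 0.0, -0.0, 0.003]
[1.398, -1.898, -0.0, 0.0, -0.0, 0.003]
```

Call:
drive_tool(moves=[0.5,-0.7,0,0,0,0.003,40,1.2,-1.5,0,0,0,0.003,40,1.6,-2.1,0,0,0,0.003,40,1.6,-2.1,0,0,0,0.003,40,1.6,-2.1,0,0,0,0.003,40,1.6,-2.1,0,0,0,0.003,40,1.6,-2.1,0,0,0,0.003,40,1.6,-2.1,0,0,0,0.003,40,1.6,-2.1,0,0,0,0.003,40,1.6,-2.1,0,0,0,0.003,40,1.6,-2.1,0,0,0,0.003,40,1.6,-2.1,0,0,0,0.003,40,1.2,-1.8,0,0,0,0,40,0.7,-1.1,0,0,0,0,40,0,0,0,0,0,0,40,0,0,0,0,0,0,40])

```text
time: 21.45
position: [0.5644, 0.1817, 0.1122]
eef_rot: [0.982, 0.189, -0.0, 0.0]
force: [0.5, -0.9, -4.7]
finger_gap: 0.049
```

```bash
python3 - <<'E'
from h import *
s=now(); p=read_camera("scene"); cv2.imwrite("pics/s11.png",p["frame"])
s=now(); p=read_camera("wrist"); cv2.imwrite("pics/w11.png",p["frame"]); w=wcloud(p,s)
m0=(np.hypot(w[...,0]-.567,w[...,1]-.187)<.15)&(w[...,2]>.030)&(w[...,2]<.043); print(rect(w[m0][:,:2]),m0.sum(),np.median(w[m0][:,2]))
s=now(); r=R.from_quat(s["eef_rot"]); print(r.inv().apply(np.array([.567,.1855,.1128])-s["position"])*100)
E
```

```text
t 21.45 p [564.4 181.7 112.2] yawx 21.76 tilt [-0.0006 -0.0007] F [ 0.5 -0.9 -4.7] gap 49.0
t 21.5 p [564.4 181.6 112.3] yawx 21.73 tilt [-0.0005 -0.0005] F [ 0.1 -0.2 -3.7] gap 49.2
(array([580. , 189.8]), array([171.1, 170.9]), 21.64) 5877 0.0375232527857219
t 21.55 p [564.5 181.6 112.4] yawx 21.72 tilt [-0.0002 -0.0004] F [-0.2  0.3 -4.5] gap 49.1
[ 0.37626775 -0.27399727 -0.03991384]
```

View pics/s11.png

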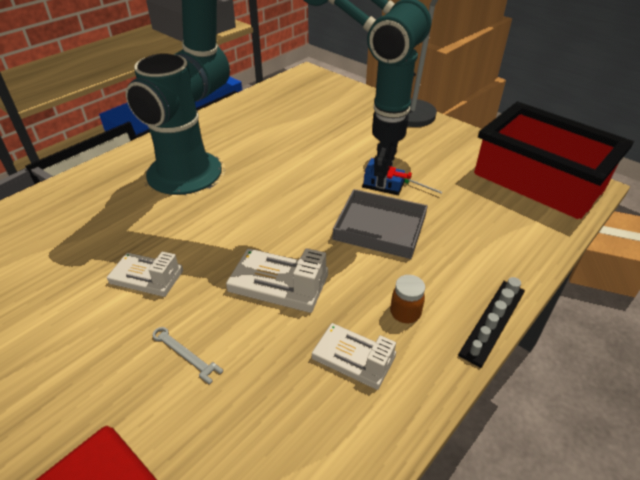

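View pics/w11.png

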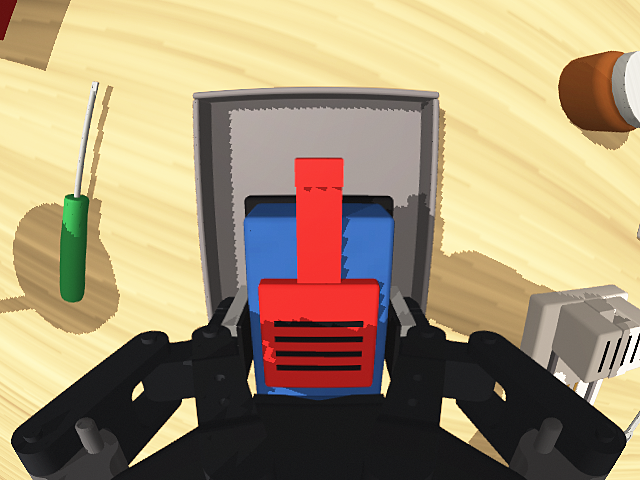

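Call:
drive_tool(moves=[0.2,-0.1,1,0,0,0,40,0.15,-0.14,2,0,0,0,40,0,0,2,0,0,0,40,0,0,2,0,0,0,40,0,0,2,0,0,0,40,0,0,1.5,0,0,0,40,0,0,1,0,0,0,40,0,0,0.6,0,0,0,40,0,0,0.3,0,0,0,40,0,0,0,0,0,0,40,0,0,0,0,0,0,40])

```text
time: 22.92
position: [0.5677, 0.186, -0.0109]
eef_rot: [0.982, 0.189, 0.001, -0.0]
force: [0.3, 0.7, -3.8]
finger_gap: 0.0489
```

Call:
drive_tool(moves=[0,0,0.15,0,0,0,40,0,0,0.15,0,0,0,40,0,0,0.15,0,0,0,40,0,0,0.1,0,0,0,40,0,0,0,0,0,0,40])

```text
time: 23.55
position: [0.5669, 0.1859, -0.0173]
eef_rot: [0.982, 0.189, -0.0, 0.0]
force: [0.4, -0.0, -4.2]
finger_gap: 0.0493
```

Call:
drive_tool(moves=[0,0,0.08,0,0,0,40,0,0,0.08,0,0,0,40,0,0,0,0,0,0,40])

```text
time: 23.92
position: [0.5672, 0.186, -0.0183]
eef_rot: [0.982, 0.189, 0.0, -0.0]
force: [-0.4, -0.7, -1.8]
finger_gap: 0.0495
```

Touching (force −4.2 → −1.8 N, height as predicted). A little more, then release.

Call:
drive_tool(moves=[0,0,0.05,0,0,0,40,0,0,0,0,0,0,40])

```text
time: 24.18
position: [0.5673, 0.186, -0.0183]
eef_rot: [0.982, 0.189, 0.0, -0.0]
force: [-2.7, -1.7, 5.0]
finger_gap: 0.0491
```

Call:
drive_tool(moves=[0,0,0,0,0,0,58,0,0,-0.05,0,0,0,64,0,0,-0.05,0,0,0,72,0,0,0,0,0,0,76,0,0,0,0,0,0,76,0,0,0,0,0,0,76])

```text
time: 24.92
position: [0.5671, 0.1859, -0.0182]
eef_rot: [0.982, 0.189, 0.0, -0.0]
force: [0.6, 0.1, 0.8]
finger_gap: 0.0642
```

```bash
python3 - <<'E'
from h import *
s=now(); p=read_camera("wrist"); cv2.imwrite("pics/w12.png",p["frame"])
E
```

```text
t 24.93 p [567.1 185.9 -18.2] yawx 21.76 tilt [-0.  0.] F [0.6 0.1 0.8] gap 64.2
```

View pics/w12.png

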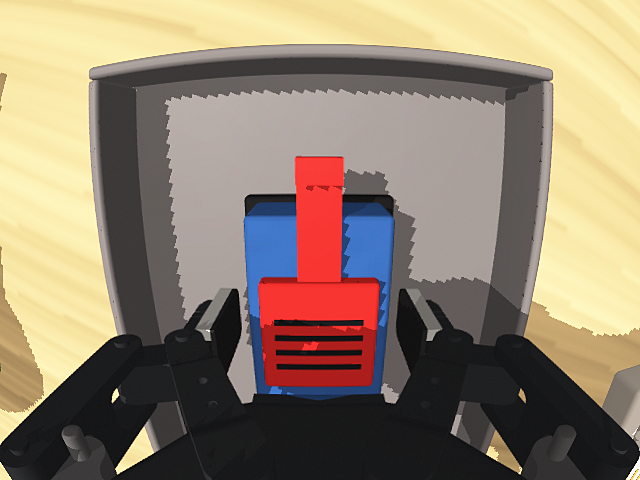

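Pack sits on the floor, centred; the pads (columns 225 and 415) are clear of the body. Lift straight up.

Call:
drive_tool(moves=[0,0,-0.5,0,0,0,76,0,0,-1.5,0,0,0,76,0,0,-2.5,0,0,0,76,0,0,-3,0,0,0,76,0,0,-3,0,0,0,76,0,0,-3,0,0,0,76,0,0,-2,0,0,0,76,0,0,-1,0,0,0,76,0,0,0,0,0,0,76,0,0,0,0,0,0,76,0,0,0,0,0,0,76])

```text
time: 26.35
position: [0.5661, 0.1856, 0.1453]
eef_rot: [0.982, 0.189, -0.001, 0.0]
force: [0.2, -0.3, -0.3]
finger_gap: 0.065
```

```bash
python3 - <<'E'
from h import *
s=now(); p=read_camera("wrist"); cv2.imwrite("pics/w13.png",p["frame"]); w=wcloud(p,s); f=p["frame"].astype(int)
m0=np.hypot(w[...,0]-.567,w[...,1]-.187)<.13
m=m0&(f[...,0]>f[...,2]+60)&(w[...,2]>.02); print("blue",rect(w[m][:,:2]),w[m][:,2].max())
m=m0&(f[...,0]>f[...,2]+60)&(w[...,2]>.035)&(w[...,2]<.047); q=w[m]; print("top z",np.median(q[:,2]), np.linalg.lstsq(np.c_[q[:,:2]-q[:,:2].mean(0),np.ones(len(q))],q[:,2],rcond=None)[0])
t0=np.load("top.npz"); w0=t0["w"]; 
p=read_camera("top"); w1=cloud(p); cv2.imwrite("pics/top2.png",p["frame"])
for l in ("jar","wrench","driver"):
    print(l,[(round(b["confidence"],2),[round(x) for x in b["extent"]]) for b in boxes_of(l,p)[:1]])
now()
E
```

```text
t 26.35 p [566.1 185.6 145.3] yawx 21.76 tilt [-0.0025 -0.0007] F [ 0.2 -0.3 -0.3] gap 65.0
blue (array([568.4, 186.3]), array([83.8, 49.7]), 21.64) 0.05917122401550989
top z 0.041050341525554354 [-0.01122859 -0.00559202  0.04116166]
jar [(0.79, [320, 139, 28, 34])]
wrench [(0.83, [477, 246, 24, 70])]
driver [(0.71, [252, 227, 21, 31])]
t 26.6 p [566.9 185.8 146.4] yawx 21.76 tilt [-0.0007 -0.0003] F [ 0.   0.1 -0.4] gap 65.1
```

View pics/w13.png

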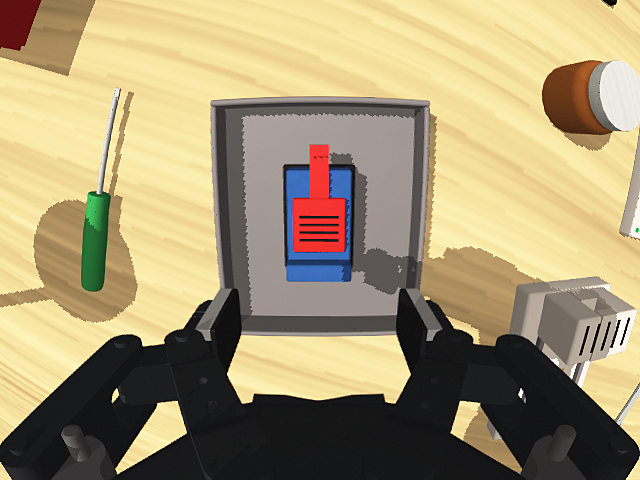

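```bash
python3 -c "
from bench import *
print(close_job())"
```

```text
the job is handed in; nothing more can be done
None
```

The pack is off the charger and standing on its base in the grey tray. The arm has let go and is clear of it, and I handed the job in at about 26.6 s of the 72 s allowed.

**What I did:** I stood the closed fingertips on the red button and pressed it to about 3 mm at roughly 17 N while the pack was still home. Holding it there, I pulled the pack about 34 mm straight out along the deck. I then gripped the pack across the 50 mm body at 25 N, raised to 40 N for the carry. I set it down in the tray slowly, released it and lifted away.

**Last checks:**
- **Position:** the wrist camera puts the pack within about 2 mm of the tray's centre. Its top is 41 mm above the table, which is what the 5 mm tray floor plus the 36 mm body should give.
- **Tilt:** about 0.01 rad.
- **Contact forces:** the tool showed no load after release. During the pull the measured tool force peaked at about 19 N. With the pack's weight I estimate 23 to 24 N on the charger, against the 28 N limit. Setting down gave a few newtons.
- **Bystanders:** the jar and wrench were found in the top view within a pixel or two of where they started. The detector missed the screwdriver and reported a spot inside the tray. The wrist picture shows it lying on the table beside the tray, and I did not go near it.

**A disagreement:** the visible fingertips stood 33 to 37 mm behind the reported TCP. Touching the button confirmed about 33 mm, so I used the contact and camera heights instead of the stated TCP for every depth.

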